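# Add a tier to the bench stacking rack and store the finished box

## Task

The lower tier of the stacking rack is full: stack the empty tier squarely on top of it (the middle bar is there to carry it by), all four posts fully home in the cups below, and store the finished yellow box from the bench flat on the middle of the new top deck, lying along the middle bar. Set both down under control, without letting them drop. Leave the loaded tier standing where it is with its box on it, and do not disturb the other things on the bench.

Things in the scene. Friction and masses are not known exactly. Their poses are not given: they have to be found in the camera images.
- lower_tier: the loaded tier, loose on the bench with a yellow box on its deck, 1 kg. 190 mm square, 126 mm tall, blue steel frame with perforated pale grey deck. Origin: centre of the square, level with its four feet's undersides; z up, x along the middle bar. Round 16 mm posts at x, y = +-82 mm; deck top at z = 110 mm; over each post an open square cup (see lower_cup).
- lower_cup (a point): centre of the inner floor of one of the lower tier's four cups, the one at its x = y = +82 mm; the others are at +-82 mm alike. Each cup is a blue square tube open at the top, 22 mm wide inside, 28 mm outside, inner floor at z = 102 mm of the tier, rim at z = 126 mm.
- spare_tier: the empty tier, loose on the bench, about 0.6 kg, same make as the loaded one. 190 mm square, 126 mm tall, blue steel frame with perforated pale grey deck. Origin: centre of the square, level with its four feet's undersides; z up, x along the middle bar. Round 16 mm posts at x, y = +-82 mm; deck top at z = 110 mm; cups like the lower tier's. Stacked fully home, its origin is 102 mm above the lower tier's.
- spare_foot (a point): underside of one of the empty tier's four feet, at its x = y = +82 mm; the others are alike. Each black foot tapers from 16 mm to 10 mm thick over its lowest 12 mm and has 3 mm of play each way in a cup. The tier is square: it fits the lower one in any of the four quarter-turns.
- spare_deck (a point): top centre of the empty tier's middle bar, flush with the deck, 110 mm above the feet. The bar runs along the tier's x: 20 mm wide (y), 14 mm high. Each side of it is an open hand slot, 60 mm long (x -30 to +30 mm), reaching out to |y| = 76 mm, free space below. Deck covers the rest.
- stored_box: the box already stored on the deck of the loaded tier, about 0.45 kg: yellow metal box, 110 mm (x) by 60 mm (y) by 52 mm high, a 14 mm long, 4 mm thick ear at the foot of each end (138 mm over all), brass connector on the +x end. Origin: centre of the underside; x lengthwise, z up. Its top is 38 mm below the underside of the other tier's bar once stacked.
- finished_box: the finished box, standing on the bench, about 0.45 kg: yellow metal box, 110 mm (x) by 60 mm (y) by 52 mm high, a 14 mm long, 4 mm thick ear at the foot of each end (138 mm over all), brass connector on the +x end. Origin: centre of the underside; x lengthwise, z up. 
- meter: bystander: yellow and black multimeter lying on its back, 190 x 90 x 47 mm. Origin: centre of its underside, x lengthwise.
- offcut: bystander: pale wooden board offcut, 80 x 200 x 24 mm. Origin: centre of its underside, y lengthwise.
- solder_reel: bystander: black and silver reel standing on end, 64 mm across, 52 mm high. Origin: centre of its underside.
Not all that is in view belongs to the job. What is shaped like the stored_box but pink or turquoise is not meant.

How it is judged:
By the outcome, as a careful person would: the job done as asked, in the order asked, and still so for the second after the job is handed in, with the robot touching nothing.
It also fails if it takes over 72 s, if anything falls off the work surface, if the arm or the gripper's body presses on something with over 40 N, if the wrist force passes 120 N, or if a joint passes its speed limit or range.

## Robot

A 6-joint arm with a two-finger parallel gripper is mounted at the origin on the work surface. World frame = base frame: x ahead of the robot, y to its left, z up, the work surface at z = 0. Lengths are in mm, angles in degrees, forces in N, time in s.
With the tool pointing down it reaches from about 350 to 850 mm from the base axis. Payload 8.1 kg.
Tool frame: the origin (TCP) lies at the very end of the fingers, on their centre line; the grasp point (between the pads) lies 19 mm behind it; z points along the fingers, y is the line along which they close (so a half turn about z gives the same grasp; the last joint's range is limited). The gripper opens to 85 mm and grips with 20 to 120 N. Pads are 22 mm wide; open, the fingers measure 114 mm over their backs; the gripper's body (76 mm by 85 mm) begins 54 mm behind the grasp point. The pads swing forward as they close: fully open they stand 13 mm farther back than shut.
Start: joints at [-74.909, 7.471, 85.268, -0, 87.261, -4.893], TCP at [205.082, -563.867, 231.292] pointing down, gripper open.
Joint ranges: [-169.43, 169.43], [-51.17, 129.36], [1.28, 143.12], [-76.62, 256.62], [0, 156.53], [-152.29, 152.29]. Speed limits (degrees/s): [136.94, 136.94, 159.86, 180, 180, 180].

## Interface

Orientations are given as [roll, pitch, yaw] about the fixed x, y, z axes, in that order (R = Rz(yaw) Ry(pitch) Rx(roll)).
In Python, from bench import sense, eyes, job, models gives the robot as it stands. The module is installed in compiled form; this text tells all that it offers.
- The arm moves only by the tool apply_moves, never from a script. Its argument "rows" is a list of rows, each a list of 6 numbers: the shift along the tool's x, y, z in mm, then the turn, a rotation vector about the tool's x, y, z in rad. In form: [[dx, dy, dz, rx, ry, rz], ...]. A call has exactly 5 rows; each row shifts and turns the commanded pose from where the row before left it, along the tool's axes as they then stand; what a row does not reach is not made up. A row lasts 1/8 s, in which the tool goes at most 62.5 mm and 10.7 degrees, less where a joint would pass 70% of its speed; a pose out of reach is approached as far as the arm can. A call is refused whole if a number of a shift passes 62.5 or a number of a turn 0.188, either way. A call with a gripper value outside its range is refused whole. "fingers" is the finger opening in mm, from 0 to 85.4, set as the call begins (left out, the last holds). The fingers move at their own pace and stop on an object; "grip_force" is the grip in N (left out, the last holds). Time passes only in rows, so rows that do not move let the fingers close, or fill a call up. It gives the time, the measured TCP pose, the force, the opening and the grip force at its end, in the units of the state.
- sense(): the state, without advancing time (a new reading comes with each control period).
- eyes.snapshot(name): name is "scene" or "top"; returns (picture, depth): 420x560x3 uint8, red, green, blue; 420x560 float32, mm along the optical axis (not along the pixel's ray), 0 where there is no reading.
- eyes.get_calibration(name): a dict with "intrinsics" (3x3 intrinsics, pixels), "R" (3x3) and "t" (3): a world point X has camera coordinates R X + t. Camera axes: x right, y down, z forward; pixel columns grow to the right and rows downward; lengths in mm; the calibration is good to about 2 mm. A picture is of the moment at which its call begins. get_calibration takes no time and is no camera call.
- job.hand_in(): hands the job in; it is judged then, once.
Trained networks look in the newest picture that a camera, given by its name, has taken for a name from the list of things; names that differ only in an ending like _2 or _b are one class to them, and where a whole thing is asked for, a point or a joint stands for the part that bears it (a point fixed in the world has none). Each returns a list of dicts, best first, with "confidence" (0 to 1); they miss things now and then, are a little off and sometimes report something else, mostly with a low value. They report only what shows in the picture. A call takes as long as a camera call. They do not tell look-alikes from the thing itself.
- models.boxes_of(name, camera): "xyz" ([x, y, z] in mm, in world coordinates, good to about 4 mm: the middle of the surface that is visible of it).
- models.cut_out(name, camera): "pixels" (420x560 bool, what is visible of it).
- models.place_of(name, camera): "xyz" ([x, y, z] in mm, in world coordinates, good to about 4 mm: a listed point, or the origin of a listed thing).
The state is a dict: "time": time; "joint_pos": joint angles; "qd": joint speeds; "joint_efforts": joint torques, N m; "tool_pos": TCP position; "tcp_rot": TCP orientation; "ft_force": force on the tool from outside, world axes, zero at the start; "wrist_torque": the same for the moment, N m; "finger_gap": finger opening in mm; "grip_force": force on a finger pad.
Only numpy, scipy, OpenCV 4.12 (cv2) and the standard library are available. Lean on these libraries where they do the work, as an engineer would, in place of code of your own. Each camera call takes 0.05 s, during which the arm holds its last target. There are 200 camera calls.

## Working session

There is one attempt and no reset: what is moved stays moved. The work goes in short steps, Python scripts to look and compute and a tool call to move; the robot and the scene stay as the last step left them, time stands still between calls to the robot, and variables do not carry over. Pictures are saved under pics/ and viewed, at most 10 in all, crops included, and the job is handed in when it is done.

Besides the shell and the picture viewer there is one more tool, called after "Call:" as name(argument=value, ...), one argument or row to a line, values as JSON. apply_moves: Moves the arm, as the interface text tells. Its arguments: {"type":"object","properties":{"rows":{"type":"array"},"fingers":{"type":"number"},"grip_force":{"type":"number"}},"required":["rows"]}

```bash
mkdir -p pics
cat > h.py <<'E'
import numpy as np, cv2
from bench import sense, eyes, job, models
def snap(c,fn=None):
    p,d=eyes.snapshot(c)
    if fn: cv2.imwrite('pics/'+fn,p[:,:,::-1])
    return p,d
def world(c,d,mask=None):
    k=eyes.get_calibration(c);K=np.array(k['intrinsics']);R=np.array(k['R']);t=np.array(k['t']).ravel()
    v,u=np.indices(d.shape)
    X=np.stack([(u-K[0,2])/K[0,0]*d,(v-K[1,2])/K[1,1]*d,d],-1)
    return (X-t)@R   # R^T (X-t)
E
python3 - <<'E'
from h import *
for c in('scene','top'):
    p,d=snap(c,c+'1.png')
    k=eyes.get_calibration(c); print(c,'cam at',(-np.array(k['R']).T@np.array(k['t']).ravel()).round())
    for n in ['lower_tier','lower_cup','spare_tier','spare_foot','spare_deck','stored_box','finished_box','meter','offcut','solder_reel']:
        print(n,[(np.round(r['xyz']).astype(int).tolist(),round(r['confidence'],2)) for r in models.place_of(n,c)[:6]])
print(sense())
E
```

```text
scene cam at [1101.  745. 1032.]
lower_tier [([488, 323, -2], 0.96)]
lower_cup [([593, 358, 101], 0.84)]
spare_tier [([464, -281, 0], 0.97)]
spare_foot [([527, -185, -3], 0.66)]
spare_deck [([461, -280, 105], 0.88)]
stored_box [([485, 322, 111], 0.71), ([604, 520, -1], 0.61), ([391, 146, 0], 0.58)]
finished_box [([552, 22, 2], 0.64)]
meter [([768, -108, 0], 0.87)]
offcut [([769, 118, 0], 0.73)]
solder_reel [([389, -9, -2], 0.76)]
top cam at [ 531.   98. 1227.]
lower_tier [([486, 324, 1], 0.8)]
lower_cup [([594, 360, 101], 0.93)]
spare_tier [([462, -282, 1], 0.61)]
spare_foot [([529, -186, -3], 0.88)]
spare_deck [([466, -283, 109], 0.56)]
stored_box [([605, 523, -5], 0.83), ([486, 320, 106], 0.66), ([392, 146, 0], 0.56)]
finished_box [([547, 17, 0], 0.73)]
meter [([761, -108, -2], 0.97)]
offcut [([767, 126, 0], 0.91)]
solder_reel [([390, -8, -6], 0.61)]
{'time': 1.1, 'joint_pos': array([-7.49089305e+01,  7.46929167e+00,  8.52661255e+01, -2.35655636e-03,
        8.72602981e+01, -4.89258251e+00]), 'qd': array([ 0.05202001,  0.07337444, -0.07412362, -0.02694493,  0.01539069,
       -0.05810881]), 'joint_efforts': array([ 1.20714944e-04, -5.69322538e+01, -5.00874102e+01, -5.78630852e-05,
        1.36641011e-03, -2.78361377e-06]), 'tool_pos': array([ 205.06933541, -563.89427446,  231.32784973]), 'tcp_rot': array([1.79995932e+02, 2.71072379e-03, 1.99837645e+01]), 'ft_force': array([-0.38678021,  0.37151223,  0.64387171]), 'wrist_torque': array([-0.01323868,  0.00226322, -0.02327985]), 'grip_force': 0.0, 'finger_gap': 85.86972131083016}
```

View pics/top1.png

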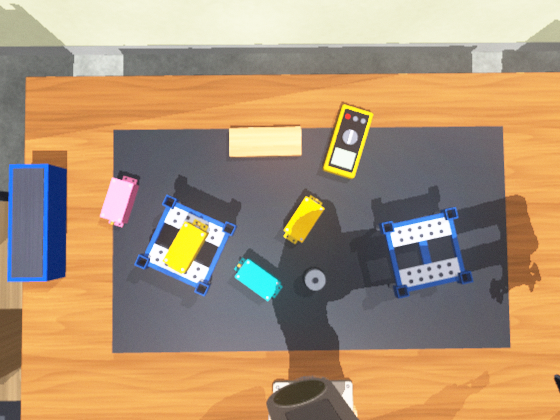

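View pics/scene1.png

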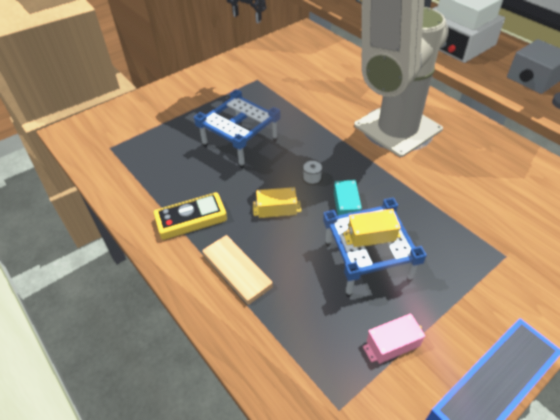

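The top view shows the loaded tier at (187,245), the spare tier at (427,252), its bar running nearly up-down, and the finished yellow box at (304,219). Pink at (120,200) and turquoise at (258,280) are decoys. Next I measure poses.

```bash
cat >> h.py <<'E'
def tier(c,p,d,ctr,zlo,zhi):
    W=world(c,d); h=cv2.cvtColor(p,cv2.COLOR_RGB2HSV)
    m=(h[...,0]>100)&(h[...,0]<130)&(h[...,1]>110)&(d>0)&(W[...,2]>zlo)&(W[...,2]<zhi)&(np.hypot(W[...,0]-ctr[0],W[...,1]-ctr[1])<150)
    r=cv2.minAreaRect(W[m][:,:2].astype(np.float32)); return np.round(r[0],1),np.round(r[1],1),round(r[2],1),m.sum(),np.percentile(W[m][:,2],[2,50,98]).round(1)
def box(c,p,d,ctr,zlo,zhi,rad=90):
    W=world(c,d); h=cv2.cvtColor(p,cv2.COLOR_RGB2HSV)
    m=(h[...,0]>18)&(h[...,0]<35)&(h[...,1]>120)&(d>0)&(W[...,2]>zlo)&(W[...,2]<zhi)&(np.hypot(W[...,0]-ctr[0],W[...,1]-ctr[1])<rad)
    r=cv2.minAreaRect(W[m][:,:2].astype(np.float32)); return np.round(r[0],1),np.round(r[1],1),round(r[2],1),m.sum(),np.percentile(W[m][:,2],[2,50,98]).round(1)
E
python3 - <<'E'
from h import *
for c in('top','scene'):
    p,d=snap(c)
    print(c,'low',tier(c,p,d,(487,323),118,135),'\n spare',tier(c,p,d,(463,-281),118,135))
    print(' fin',box(c,p,d,(550,20),44,62),'\n sto',box(c,p,d,(486,321),154,172))
E
```

```text
top low (array([488.7, 322.3]), array([192.4, 192.3]), 65.3, np.int64(256), array([118.9, 125. , 130.3])) 
 spare (array([ 463.6, -283.8]), array([192.3, 194.1]), 11.7, np.int64(298), array([118.5, 125.5, 130. ]))
 fin (array([551.5,  19.6]), array([ 59.6, 110.1]), 55.7, np.int64(893), array([47.4, 52.2, 56.8])) 
 sto (array([485.2, 317.5]), array([ 60.7, 110.7]), 60.3, np.int64(1097), array([157.3, 162. , 166.1]))
scene low (array([486.6, 323.1]), array([195.2, 193.6]), 65.1, np.int64(357), array([118.2, 124.3, 129.4])) 
 spare (array([ 461.7, -280.8]), array([193.2, 195.1]), 11.6, np.int64(155), array([118.2, 122.9, 129.1]))
 fin (array([549.3,  21.1]), array([ 66.2, 109.9]), 55.4, np.int64(635), array([45.2, 52.3, 56.3])) 
 sto (array([486.4, 318.9]), array([ 63.8, 107.2]), 61.1, np.int64(838), array([155.1, 162.2, 166.2]))
```

```bash
cat >> h.py <<'E'
from scipy.spatial.transform import Rotation as Ro
def plan(x,y,z,yaw,n,smooth=True,start=None):
    s=sense(); p0=np.array(s['tool_pos']) if start is None else np.array(start[:3],float); y0=s['tcp_rot'][2] if start is None else start[3]
    f=np.arange(n+1)/n
    if smooth: f=0.5*f+0.5*(3*f**2-2*f**3)
    dy=(yaw-y0+180)%360-180; P=p0+np.outer(f,np.array([x,y,z])-p0); Y=y0+f*dy; out=[]
    for i in range(n):
        R=Ro.from_euler('xyz',[180,0,Y[i]],degrees=True).as_matrix(); d=R.T@(P[i+1]-P[i])
        out.append([round(float(a),1)+0. for a in d]+[0,0,round(float(-np.radians(Y[i+1]-Y[i])),4)])
    for i in range(0,n,5): print(out[i:i+5])
E
python3 - <<'E'
from h import *
plan(463,-282,150,11.7,10)
plan(463,-282,86,11.7,5,start=(463,-282,150,11.7))
E
```

```text
[[21.7, -11.3, 5.2, 0, 0, 0.0093], [29.7, -15.8, 7.2, 0, 0, 0.0127], [35.5, -19.5, 8.6, 0, 0, 0.0153], [39.2, -22.3, 9.6, 0, 0, 0.0171], [40.7, -24.2, 10.1, 0, 0, 0.0179]]
[[40.3, -24.9, 10.1, 0, 0, 0.0179], [37.9, -24.4, 9.6, 0, 0, 0.0171], [33.7, -22.5, 8.6, 0, 0, 0.0153], [27.7, -19.1, 7.2, 0, 0, 0.0127], [20.0, -14.1, 5.2, 0, 0, 0.0093]]
[[0.0, 0.0, 9.7, 0, 0, -0.0], [0.0, 0.0, 14.3, 0, 0, -0.0], [0.0, 0.0, 15.9, 0, 0, -0.0], [0.0, 0.0, 14.3, 0, 0, -0.0], [0.0, 0.0, 9.7, 0, 0, -0.0]]
```

Call:
apply_moves(
  rows=[
    [21.7,-11.3,5.2,0,0,0.0093],
    [29.7,-15.8,7.2,0,0,0.0127],
    [35.5,-19.5,8.6,0,0,0.0153],
    [39.2,-22.3,9.6,0,0,0.0171],
    [40.7,-24.2,10.1,0,0,0.0179],
  ],
  fingers=85,
)

```text
time: 1.82
tool_pos: [334.9, -422.1, 190.5]
tcp_rot: [180.0, -0.0, 15.8]
ft_force: [0.5, 0.2, -0.7]
finger_gap: 85.1
grip_force: 0.0
```

Call:
apply_moves(
  rows=[
    [40.3,-24.9,10.1,0,0,0.0179],
    [37.9,-24.4,9.6,0,0,0.0171],
    [33.7,-22.5,8.6,0,0,0.0153],
    [27.7,-19.1,7.2,0,0,0.0127],
    [20.0,-14.1,5.2,0,0,0.0093],
  ],
)

```text
time: 2.45
tool_pos: [464.0, -280.6, 149.6]
tcp_rot: [-180.0, -0.0, 11.7]
ft_force: [0.1, -0.5, -0.2]
finger_gap: 85.0
grip_force: 0.0
```

Call:
apply_moves(
  rows=[
    [0,0,0,0,0,0],
    [0,0,0,0,0,0],
    [0,0,0,0,0,0],
    [0,0,0,0,0,0],
    [0,0,0,0,0,0],
  ],
)

```text
time: 3.08
tool_pos: [462.9, -282.4, 150.1]
tcp_rot: [180.0, -0.0, 11.7]
ft_force: [0.4, 0.3, -0.5]
finger_gap: 84.8
grip_force: 0.0
```

Call:
apply_moves(
  rows=[
    [0,0,9.7,0,0,0],
    [0,0,14.3,0,0,0],
    [0,0,15.9,0,0,0],
    [0,0,14.3,0,0,0],
    [0,0,9.8,0,0,0],
  ],
)

```text
time: 3.7
tool_pos: [462.5, -281.5, 84.2]
tcp_rot: [-179.9, 0.1, 11.7]
ft_force: [-0.2, -0.6, -0.4]
finger_gap: 85.0
grip_force: 0.0
```

Call:
apply_moves(
  rows=[
    [0,0,0,0,0,0],
    [0,0,0,0,0,0],
    [0,0,0,0,0,0],
    [0,0,0,0,0,0],
    [0,0,0,0,0,0],
  ],
  fingers=10,
  grip_force=60,
)

```text
time: 4.32
tool_pos: [463.7, -282.4, 86.8]
tcp_rot: [179.9, -0.1, 11.7]
ft_force: [-0.3, 0.4, 5.5]
finger_gap: 18.8
grip_force: 59.4
```

Call:
apply_moves(
  rows=[
    [0,0,0,0,0,0],
    [0,0,0,0,0,0],
    [0,0,0,0,0,0],
    [0,0,0,0,0,0],
    [0,0,0,0,0,0],
  ],
)

```text
time: 4.95
tool_pos: [463.6, -282.4, 86.8]
tcp_rot: [179.9, -0.1, 11.7]
ft_force: [-1.1, -1.1, 5.9]
finger_gap: 19.2
grip_force: 59.6
```

Run:
```python
from h import *
print(sense()['joint_pos'].round(1))
S=(463,-282,86.5,11.7);A=(463,-282,280,11.7)
plan(*A,10,start=S)
plan(487.6,322.8,280,65.2,20,start=A)
```

```text
[-36.8   5.4 103.1  -0.   71.4  41.5]
[[0.0, 0.0, -12.4, 0, 0, -0.0], [0.0, 0.0, -17.0, 0, 0, -0.0], [0.0, 0.0, -20.5, 0, 0, -0.0], [0.0, 0.0, -22.8, 0, 0, -0.0], [0.0, 0.0, -24.0, 0, 0, -0.0]]
[[0.0, 0.0, -24.0, 0, 0, -0.0], [0.0, 0.0, -22.8, 0, 0, -0.0], [0.0, 0.0, -20.5, 0, 0, -0.0], [0.0, 0.0, -17.0, 0, 0, -0.0], [0.0, 0.0, -12.4, 0, 0, -0.0]]
[[4.2, -16.8, 0.0, 0, 0, -0.0267], [5.7, -20.6, 0.0, 0, 0, -0.033], [7.5, -23.9, 0.0, 0, 0, -0.0386], [9.5, -26.6, 0.0, 0, 0, -0.0435], [11.7, -28.7, 0.0, 0, 0, -0.0477]]
[[14.0, -30.1, 0.0, 0, 0, -0.0512], [16.4, -31.0, 0.0, 0, 0, -0.054], [18.7, -31.2, 0.0, 0, 0, -0.0561], [20.9, -30.9, 0.0, 0, 0, -0.0575], [23.0, -30.0, 0.0, 0, 0, -0.0582]]
[[24.7, -28.6, 0.0, 0, 0, -0.0582], [26.0, -26.8, 0.0, 0, 0, -0.0575], [26.8, -24.6, 0.0, 0, 0, -0.0561], [27.1, -22.2, 0.0, 0, 0, -0.054], [26.8, -19.7, 0.0, 0, 0, -0.0512]]
[[25.9, -17.0, 0.0, 0, 0, -0.0477], [24.3, -14.4, 0.0, 0, 0, -0.0435], [22.1, -11.8, 0.0, 0, 0, -0.0386], [19.3, -9.4, 0.0, 0, 0, -0.033], [15.8, -7.0, 0.0, 0, 0, -0.0267]]
```

Call:
apply_moves(
  rows=[
    [0,0,-12.4,0,0,0],
    [0,0,-17,0,0,0],
    [0,0,-20.5,0,0,0],
    [0,0,-22.8,0,0,0],
    [0,0,-24,0,0,0],
  ],
)

```text
time: 5.58
tool_pos: [462.9, -281.8, 183.9]
tcp_rot: [-180.0, 0.0, 11.7]
ft_force: [0.3, -0.6, -5.1]
finger_gap: 18.9
grip_force: 59.3
```

Call:
apply_moves(
  rows=[
    [0,0,-24,0,0,0],
    [0,0,-22.8,0,0,0],
    [0,0,-20.5,0,0,0],
    [0,0,-17,0,0,0],
    [0,0,-12.4,0,0,0],
  ],
)

```text
time: 6.2
tool_pos: [463.2, -282.0, 280.4]
tcp_rot: [180.0, -0.0, 11.7]
ft_force: [0.3, -0.5, -5.8]
finger_gap: 18.9
grip_force: 59.5
```

Run:
```python
from h import *
p,d=snap('scene','scene2.png'); s=sense(); print(s['tool_pos'],s['tcp_rot'],s['ft_force'],s['wrist_torque'],s['finger_gap'])
```

```text
[ 463.63861856 -282.37975379  282.03492883] [ 1.79890072e+02 -9.65653213e-02  1.16994151e+01] [ 1.1489592   0.06156477 -3.25789977] [ 0.01333446 -0.0802068   0.01987412] 18.880279481739258
```

View pics/scene2.png

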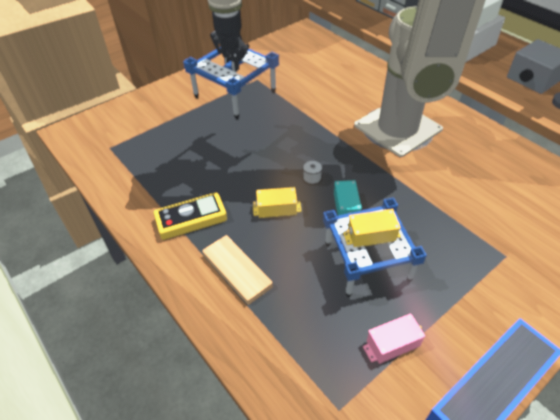

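The tier is held level at (232,75), clear of the bench. Now I carry it over.

Call:
apply_moves(
  rows=[
    [4.2,-16.8,0,0,0,-0.0267],
    [5.7,-20.6,0,0,0,-0.033],
    [7.5,-23.9,0,0,0,-0.0386],
    [9.5,-26.6,0,0,0,-0.0435],
    [11.7,-28.7,0,0,0,-0.0477],
  ],
)

```text
time: 6.88
tool_pos: [467.6, -156.8, 278.5]
tcp_rot: [-179.9, 0.0, 22.7]
ft_force: [-0.1, -0.3, -5.0]
finger_gap: 18.7
grip_force: 59.5
```

Call:
apply_moves(
  rows=[
    [14,-30.1,0,0,0,-0.0512],
    [16.4,-31,0,0,0,-0.054],
    [18.7,-31.2,0,0,0,-0.0561],
    [20.9,-30.9,0,0,0,-0.0575],
    [23,-30,0,0,0,-0.0582],
  ],
)

```text
time: 7.5
tool_pos: [474.4, 23.0, 278.5]
tcp_rot: [-179.9, 0.0, 38.7]
ft_force: [0.5, -0.5, -4.9]
finger_gap: 18.7
grip_force: 59.5
```

Call:
apply_moves(
  rows=[
    [24.7,-28.6,0,0,0,-0.0582],
    [26,-26.8,0,0,0,-0.0575],
    [26.8,-24.6,0,0,0,-0.0561],
    [27.1,-22.2,0,0,0,-0.054],
    [26.8,-19.7,0,0,0,-0.0512],
  ],
)

```text
time: 8.12
tool_pos: [481.4, 202.4, 278.5]
tcp_rot: [-179.9, 0.1, 54.5]
ft_force: [0.7, -0.3, -4.4]
finger_gap: 18.7
grip_force: 59.5
```

Call:
apply_moves(
  rows=[
    [25.9,-17,0,0,0,-0.0477],
    [24.3,-14.4,0,0,0,-0.0435],
    [22.1,-11.8,0,0,0,-0.0386],
    [19.3,-9.4,0,0,0,-0.033],
    [15.8,-7,0,0,0,-0.0267],
  ],
)

```text
time: 8.75
tool_pos: [487.2, 324.4, 278.8]
tcp_rot: [-180.0, 0.0, 65.3]
ft_force: [-0.6, -0.1, -5.7]
finger_gap: 18.9
grip_force: 59.5
```

Call:
apply_moves(
  rows=[
    [0,0,0,0,0,0],
    [0,0,0,0,0,0],
    [0,0,0,0,0,0],
    [0,0,0,0,0,0],
    [0,0,0,0,0,0],
  ],
)

```text
time: 9.38
tool_pos: [488.1, 322.7, 279.4]
tcp_rot: [180.0, -0.0, 65.1]
ft_force: [-0.5, -0.3, -6.6]
finger_gap: 19.0
grip_force: 59.5
```

Run:
```python
from h import *
s=sense(); print(s['tool_pos'].round(1),s['tcp_rot'].round(2),s['ft_force'].round(1),s['finger_gap'],s['joint_pos'].round(1))
for c in('top','scene'):
    p,d=snap(c,c+'3.png')
    for lo,hi in((118,135),(312,330)): print(c,tier(c,p,d,(487,323),lo,hi))
    for n in('lower_cup','spare_foot','spare_deck','spare_tier','lower_tier'): print(n,[(np.round(r['xyz'],1).tolist(),round(r['confidence'],2)) for r in models.place_of(n,c)[:3]])
a,b=[cv2.imread('pics/%s3.png'%c) for c in('top','scene')]
cv2.imwrite('pics/c3.png',np.hstack([cv2.resize(a[150:350,80:280],(400,400)),cv2.resize(b[130:330,270:470],(400,400))]))
```

```text
[488.1 322.7 279.4] [ 1.7999e+02 -1.0000e-02  6.5120e+01] [-0.5 -0.3 -6.6] 19.04071264559537 [28.5  4.3 83.7 -0.  92.  53.3]
top (array([488.9, 321.4]), array([190.8, 191.5]), 65.2, np.int64(115), array([118.7, 124.9, 130.8]))
top (array([497.9, 317.5]), array([192.7, 171. ]), 65.0, np.int64(180), array([312.8, 317.8, 321.6]))
lower_cup [([594.9, 361.3, 102.1], 0.71)]
spare_foot []
spare_deck [([488.2, 325.7, 300.3], 0.56)]
spare_tier [([489.6, 325.4, 194.3], 0.66)]
lower_tier []
scene (array([487.8, 323. ]), array([194.2, 192.7]), 65.5, np.int64(276), array([118.2, 124.3, 129.4]))
scene (array([488. , 322.8]), array([194.4, 190.3]), 64.8, np.int64(293), array([312.2, 317. , 321.4]))
lower_cup [([592.2, 359.6, 102.8], 0.86)]
spare_foot [([448.6, 431.4, 191.1], 0.61)]
spare_deck [([487.3, 324.5, 297.6], 0.62)]
spare_tier [([489.3, 322.6, 192.7], 0.88)]
lower_tier [([488.3, 324.1, -0.5], 0.66)]
```

View pics/c3.png

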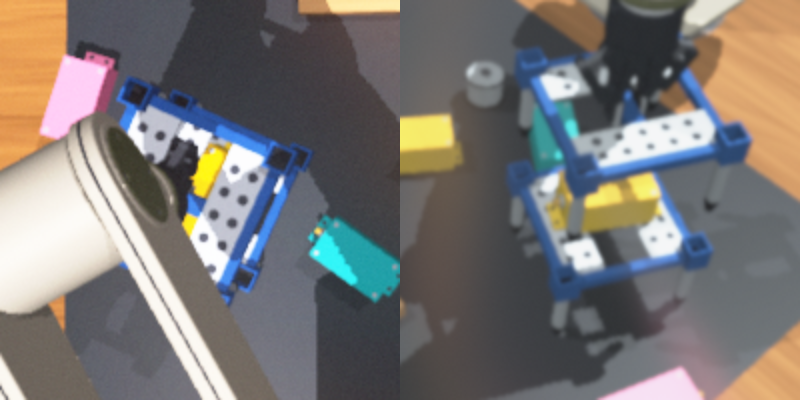

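Scene crop: spare tier directly above the lower one; both cameras put the centres within about 1 mm and the angles equal. Lowering.

Call:
apply_moves(
  rows=[
    [0,0,9,0,0,0],
    [0,0,15,0,0,0],
    [0,0,17,0,0,0],
    [0,0,13,0,0,0],
    [0,0,8,0,0,0],
  ],
)

```text
time: 10.6
tool_pos: [487.5, 322.8, 215.6]
tcp_rot: [-179.9, 0.1, 65.2]
ft_force: [-0.1, 0.5, -5.2]
finger_gap: 18.8
grip_force: 59.4
```

Call:
apply_moves(
  rows=[
    [0,0,0,0,0,0],
    [0,0,0,0,0,0],
    [0,0,1,0,0,0],
    [0,0,2,0,0,0],
    [0,0,2,0,0,0],
  ],
)

```text
time: 11.22
tool_pos: [488.1, 323.1, 212.3]
tcp_rot: [180.0, -0.0, 65.2]
ft_force: [-0.7, 0.2, -4.9]
finger_gap: 18.6
grip_force: 59.4
```

Call:
apply_moves(
  rows=[
    [0,0,2,0,0,0],
    [0,0,2,0,0,0],
    [0,0,2,0,0,0],
    [0,0,1,0,0,0],
    [0,0,0,0,0,0],
  ],
)

```text
time: 11.85
tool_pos: [488.0, 323.0, 205.2]
tcp_rot: [-180.0, 0.0, 65.2]
ft_force: [-0.5, -0.4, -5.3]
finger_gap: 19.0
grip_force: 59.4
```

Call:
apply_moves(
  rows=[
    [0,0,2,0,0,0],
    [0,0,2,0,0,0],
    [0,0,2,0,0,0],
    [0,0,2,0,0,0],
    [0,0,2,0,0,0],
  ],
)

```text
time: 12.48
tool_pos: [488.0, 323.1, 195.1]
tcp_rot: [-180.0, 0.0, 65.2]
ft_force: [0.3, -0.6, -4.7]
finger_gap: 19.3
grip_force: 59.5
```

Call:
apply_moves(
  rows=[
    [0,0,1,0,0,0],
    [0,0,1,0,0,0],
    [0,0,1,0,0,0],
    [0,0,0.5,0,0,0],
    [0,0,0,0,0,0],
  ],
)

```text
time: 13.1
tool_pos: [488.0, 323.1, 191.8]
tcp_rot: [-180.0, 0.0, 65.2]
ft_force: [-0.7, 0.2, -5.7]
finger_gap: 18.9
grip_force: 59.5
```

Run:
```python
from h import *
s=sense(); print(s['tool_pos'].round(1),s['ft_force'].round(1))
c='scene'
p,d=snap(c)
for lo,hi in((118,133),(222,238)): print(c,tier(c,p,d,(487,323),lo,hi))
```

```text
[488.  323.1 191.8] [-0.7  0.2 -5.7]
scene (array([488.3, 324.9]), array([191.7, 192.1]), 65.2, np.int64(229), array([118.4, 124.7, 128.7]))
scene (array([486.7, 322.7]), array([194.4, 193. ]), 65.1, np.int64(342), array([222.1, 228.9, 234. ]))
```

Still hanging free; about 3 mm to go.

Call:
apply_moves(
  rows=[
    [0,0,0.6,0,0,0],
    [0,0,0.6,0,0,0],
    [0,0,0.6,0,0,0],
    [0,0,0.6,0,0,0],
    [0,0,0,0,0,0],
  ],
)

```text
time: 13.78
tool_pos: [488.0, 323.0, 189.3]
tcp_rot: [-180.0, 0.0, 65.2]
ft_force: [0.4, -0.3, -6.4]
finger_gap: 18.7
grip_force: 59.5
```

Call:
apply_moves(
  rows=[
    [0,0,0.4,0,0,0],
    [0,0,0.4,0,0,0],
    [0,0,0.4,0,0,0],
    [0,0,0,0,0,0],
    [0,0,0,0,0,0],
  ],
)

```text
time: 14.4
tool_pos: [488.1, 323.1, 188.8]
tcp_rot: [180.0, -0.0, 65.2]
ft_force: [-4.4, -1.4, 2.6]
finger_gap: 19.1
grip_force: 60.5
```

Call:
apply_moves(
  rows=[
    [0,0,0.3,0,0,0],
    [0,0,0.3,0,0,0],
    [0,0,0,0,0,0],
    [0,0,0,0,0,0],
    [0,0,0,0,0,0],
  ],
)

```text
time: 15.02
tool_pos: [488.1, 323.2, 188.8]
tcp_rot: [180.0, -0.0, 65.2]
ft_force: [-5.7, -3.0, 7.6]
finger_gap: 19.1
grip_force: 61.2
```

Run:
```python
from h import *
c='scene'
p,d=snap(c,'s4.png'); s=sense(); print(s['tool_pos'],s['ft_force'])
for lo,hi in((118,133),(220,236)): print(c,tier(c,p,d,(487,323),lo,hi))
cv2.imwrite('pics/c4.png',cv2.resize(p[150:310,300:450,::-1],(562,600),interpolation=cv2.INTER_CUBIC))
```

```text
[488.14908286 323.19923402 188.8097645 ] [-5.99288089 -2.87636639  7.63098895]
scene (array([487.8, 323.9]), array([193.4, 193. ]), 64.9, np.int64(212), array([118.3, 124.5, 129.8]))
scene (array([487.1, 322.9]), array([195. , 192.7]), 65.0, np.int64(319), array([220.5, 226.2, 230.9]))
```

View pics/c4.png

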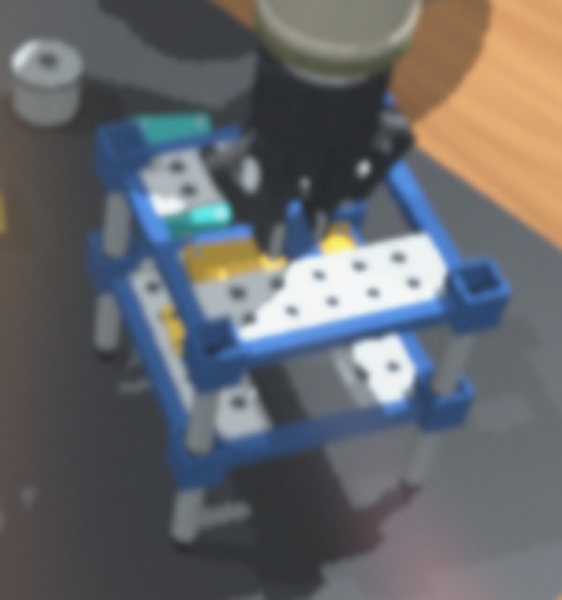

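Call:
apply_moves(
  rows=[
    [0,0,0,0,0,0],
    [0,0,0,0,0,0],
    [0,0,0,0,0,0],
    [0,0,0,0,0,0],
    [0,0,0,0,0,0],
  ],
  fingers=85,
)

```text
time: 15.7
tool_pos: [488.0, 323.1, 187.5]
tcp_rot: [-180.0, -0.0, 65.2]
ft_force: [0.1, 0.3, -0.2]
finger_gap: 85.1
grip_force: 0.0
```

Run:
```python
from h import *
s=sense(); print(s['tool_pos'],s['ft_force'],s['finger_gap'])
A=(488,323,188,65.2);B=(488,323,310,65.2);C=(550.5,20.3,120,145.7)
plan(*B,5,start=A)
plan(*C,20,start=B)
```

```text
[488.01970022 323.08140316 187.53846848] [ 0.10519129  0.27140757 -0.17288391] 85.0996415743924
[[0.0, 0.0, -18.5, 0, 0, -0.0], [0.0, 0.0, -27.3, 0, 0, -0.0], [0.0, 0.0, -30.3, 0, 0, -0.0], [0.0, 0.0, -27.3, 0, 0, -0.0], [0.0, 0.0, -18.5, 0, 0, -0.0]]
[[-7.1, 5.3, 5.4, 0, 0, -0.0402], [-9.0, 6.1, 6.7, 0, 0, -0.0497], [-10.9, 6.6, 7.9, 0, 0, -0.0581], [-12.7, 6.8, 8.9, 0, 0, -0.0655], [-14.4, 6.5, 9.7, 0, 0, -0.0718]]
[[-15.9, 5.8, 10.4, 0, 0, -0.0771], [-17.2, 4.8, 11.0, 0, 0, -0.0813], [-18.2, 3.6, 11.4, 0, 0, -0.0845], [-18.9, 2.1, 11.7, 0, 0, -0.0866], [-19.3, 0.4, 11.9, 0, 0, -0.0876]]
[[-19.2, -1.3, 11.9, 0, 0, -0.0876], [-18.8, -2.9, 11.7, 0, 0, -0.0866], [-18.0, -4.4, 11.4, 0, 0, -0.0845], [-17.0, -5.7, 11.0, 0, 0, -0.0813], [-15.6, -6.7, 10.4, 0, 0, -0.0771]]
[[-14.0, -7.3, 9.7, 0, 0, -0.0718], [-12.2, -7.6, 8.9, 0, 0, -0.0655], [-10.4, -7.4, 7.9, 0, 0, -0.0581], [-8.5, -6.9, 6.7, 0, 0, -0.0497], [-6.6, -5.9, 5.4, 0, 0, -0.0402]]
```

Call:
apply_moves(
  rows=[
    [0,0,-18.5,0,0,0],
    [0,0,-27.3,0,0,0],
    [0,0,-30.3,0,0,0],
    [0,0,-27.3,0,0,0],
    [0,0,-18.5,0,0,0],
  ],
)

```text
time: 16.32
tool_pos: [488.5, 323.4, 312.7]
tcp_rot: [179.9, -0.1, 65.2]
ft_force: [0.2, -0.2, 0.5]
finger_gap: 85.3
grip_force: 0.0
```

Call:
apply_moves(
  rows=[
    [-7.1,5.3,0,0,0,-0.0402],
    [-9,6.1,0,0,0,-0.0497],
    [-10.9,6.6,0,0,0,-0.0581],
    [-12.7,6.8,0,0,0,-0.0655],
    [-14.4,6.5,0,0,0,-0.0718],
  ],
)

```text
time: 16.95
tool_pos: [500.7, 261.3, 309.9]
tcp_rot: [-180.0, 0.0, 81.6]
ft_force: [-0.1, 0.6, -0.7]
finger_gap: 85.4
grip_force: 0.0
```

Call:
apply_moves(
  rows=[
    [-15.9,5.8,0,0,0,-0.0771],
    [-17.2,4.8,0,0,0,-0.0813],
    [-18.2,3.6,0,0,0,-0.0845],
    [-18.9,2.1,0,0,0,-0.0866],
    [-19.3,0.4,0,0,0,-0.0876],
  ],
)

```text
time: 17.58
tool_pos: [519.2, 171.3, 310.0]
tcp_rot: [180.0, 0.0, 105.6]
ft_force: [1.2, -0.8, -0.1]
finger_gap: 84.6
grip_force: 0.0
```

Call:
apply_moves(
  rows=[
    [-19.2,-1.3,5,0,0,-0.0876],
    [-18.8,-2.9,12,0,0,-0.0866],
    [-18,-4.4,20,0,0,-0.0845],
    [-17,-5.7,25,0,0,-0.0813],
    [-15.6,-6.7,28,0,0,-0.0771],
  ],
)

```text
time: 18.2
tool_pos: [538.0, 81.5, 219.6]
tcp_rot: [180.0, 0.0, 129.4]
ft_force: [0.1, -1.1, -0.1]
finger_gap: 84.9
grip_force: 0.0
```

Call:
apply_moves(
  rows=[
    [-14,-7.3,28,0,0,-0.0718],
    [-12.2,-7.6,25,0,0,-0.0655],
    [-10.4,-7.4,22,0,0,-0.0581],
    [-8.5,-6.9,16,0,0,-0.0497],
    [-6.6,-5.9,9,0,0,-0.0402],
  ],
)

```text
time: 18.82
tool_pos: [549.9, 20.2, 118.7]
tcp_rot: [-180.0, -0.1, 145.7]
ft_force: [0.1, 1.1, -0.1]
finger_gap: 85.0
grip_force: 0.0
```

Run:
```python
from h import *
for c in('scene','top'):
    p,d=snap(c); 
    for lo,hi in((118,133),(220,236)): print(c,tier(c,p,d,(487,323),lo,hi))
    print(box(c,p,d,(550,20),44,62),box(c,p,d,(486,321),154,172))
s=sense(); print(s['tool_pos'],s['tcp_rot'],s['joint_pos'].round())
plan(550.5,20.3,14,145.7,10)
```

```text
scene (array([487.9, 323. ]), array([195. , 191.6]), 65.2, np.int64(237), array([118.4, 124.3, 129.4]))
scene (array([486.1, 323. ]), array([195. , 194.1]), 65.0, np.int64(406), array([220.2, 226. , 230.9]))
(array([549.9,  21. ]), array([ 64.4, 108.3]), 57.4, np.int64(610), array([45.5, 52.3, 56.2])) (array([477.6, 304.9]), array([ 23.3, 107.1]), 61.4, np.int64(167), array([158.1, 162.3, 165.5]))
top (array([488.3, 320.4]), array([188.5, 191.3]), 65.3, np.int64(79), array([118.5, 125.7, 129.8]))
top (array([488.2, 322.4]), array([192.9, 192.2]), 65.1, np.int64(326), array([220.6, 227.1, 231.2]))Traceback (most recent call last):
  File "<stdin>", line 5, in <module>
  File "h.py", line 19, in box
    r=cv2.minAreaRect(W[m][:,:2].astype(np.float32)); return np.round(r[0],1),np.round(r[1],1),round(r[2],1),m.sum(),np.percentile(W[m][:,2],[2,50,98]).round(1)
                                                                                                                     ~~~~~~~~~~~~~^^^^^^^^^^^^^^^^^^^^^
    return _quantile_unchecked(
        a, q, axis, out, overwrite_input, method, keepdims, weights)
    return _ureduce(a,
                    func=_quantile_ureduce_func,
    ...<5 lines>...
                    overwrite_input=overwrite_input,
                    method=method)
    r = func(a, **kwargs)
    result = _quantile(arr,
                       quantiles=q,
    ...<2 lines>...
                       out=out,
                       weights=wgt)
    slices_having_nans = np.isnan(arr[-1, ...])
                                  ~~~^^^^^^^^^
IndexError: index -1 is out of bounds for axis 0 with size 0
```

Stack is home. Pick up the box.

Call:
apply_moves(
  rows=[
    [0,0,9,0,0,0],
    [0,0,15,0,0,0],
    [0,0,19,0,0,0],
    [0,0,18,0,0,0],
    [0,0,15,0,0,0],
  ],
)

```text
time: 19.55
tool_pos: [549.5, 20.8, 41.6]
tcp_rot: [-180.0, -0.1, 145.6]
ft_force: [-0.5, -0.7, -0.2]
finger_gap: 84.8
grip_force: 0.0
```

Call:
apply_moves(
  rows=[
    [0,0,13,0,0,0],
    [0,0,9,0,0,0],
    [0,0,5,0,0,0],
    [0,0,2,0,0,0],
    [0,0,0,0,0,0],
  ],
)

```text
time: 20.18
tool_pos: [550.6, 20.6, 14.8]
tcp_rot: [180.0, 0.0, 145.6]
ft_force: [-0.3, -0.2, -0.0]
finger_gap: 84.9
grip_force: 0.0
```

Call:
apply_moves(
  rows=[
    [0,0,0,0,0,0],
    [0,0,0,0,0,0],
    [0,0,0,0,0,0],
    [0,0,0,0,0,0],
    [0,0,0,0,0,0],
  ],
  fingers=45,
  grip_force=50,
)

```text
time: 20.8
tool_pos: [550.8, 20.6, 15.2]
tcp_rot: [180.0, 0.1, 145.6]
ft_force: [-0.6, -0.3, 5.6]
finger_gap: 59.5
grip_force: 55.6
```

Call:
apply_moves(
  rows=[
    [0,0,0,0,0,0],
    [0,0,0,0,0,0],
    [0,0,0,0,0,0],
    [0,0,0,0,0,0],
    [0,0,0,0,0,0],
  ],
)

```text
time: 21.42
tool_pos: [550.8, 20.6, 15.1]
tcp_rot: [180.0, 0.0, 145.6]
ft_force: [-1.2, 0.0, 5.2]
finger_gap: 59.9
grip_force: 55.6
```

Run:
```python
from h import *
s=sense(); print(s['tool_pos'],s['tcp_rot'],s['ft_force'])
A=(550.5,20.3,14.5,145.7);B=(550.5,20.3,300,145.7)
plan(*B,10,start=A)
plan(487.7,322.9,300,65.1,20,start=B)
```

```text
[550.79528086  20.60373906  15.12708102] [1.79975140e+02 4.86885404e-02 1.45648715e+02] [-1.20114349  0.04341912  5.21841799]
[[0.0, 0.0, -18.3, 0, 0, -0.0], [0.0, 0.0, -25.1, 0, 0, -0.0], [0.0, 0.0, -30.3, 0, 0, -0.0], [0.0, 0.0, -33.7, 0, 0, -0.0], [0.0, 0.0, -35.4, 0, 0, -0.0]]
[[0.0, 0.0, -35.4, 0, 0, -0.0], [0.0, 0.0, -33.7, 0, 0, -0.0], [0.0, 0.0, -30.3, 0, 0, -0.0], [0.0, 0.0, -25.1, 0, 0, -0.0], [0.0, 0.0, -18.3, 0, 0, -0.0]]
[[6.4, 6.1, 0.0, 0, 0, 0.0403], [8.2, 7.3, 0.0, 0, 0, 0.0498], [10.0, 8.0, 0.0, 0, 0, 0.0582], [11.7, 8.4, 0.0, 0, 0, 0.0656], [13.4, 8.3, 0.0, 0, 0, 0.0719]]
[[15.0, 7.9, 0.0, 0, 0, 0.0772], [16.4, 7.0, 0.0, 0, 0, 0.0814], [17.6, 5.9, 0.0, 0, 0, 0.0846], [18.5, 4.5, 0.0, 0, 0, 0.0867], [19.1, 2.9, 0.0, 0, 0, 0.0877]]
[[19.2, 1.2, 0.0, 0, 0, 0.0877], [19.0, -0.4, 0.0, 0, 0, 0.0867], [18.5, -2.0, 0.0, 0, 0, 0.0846], [17.5, -3.5, 0.0, 0, 0, 0.0814], [16.3, -4.6, 0.0, 0, 0, 0.0772]]
[[14.8, -5.5, 0.0, 0, 0, 0.0719], [13.1, -5.9, 0.0, 0, 0, 0.0656], [11.3, -6.0, 0.0, 0, 0, 0.0582], [9.3, -5.7, 0.0, 0, 0, 0.0498], [7.3, -5.0, 0.0, 0, 0, 0.0403]]
```

Call:
apply_moves(
  rows=[
    [0,0,-18.3,0,0,0],
    [0,0,-25.1,0,0,0],
    [0,0,-30.3,0,0,0],
    [0,0,-33.7,0,0,0],
    [0,0,-35.4,0,0,0],
  ],
)

```text
time: 22.05
tool_pos: [549.5, 20.8, 158.5]
tcp_rot: [-180.0, -0.1, 145.6]
ft_force: [1.3, -0.2, -4.5]
finger_gap: 59.0
grip_force: 55.1
```

Call:
apply_moves(
  rows=[
    [0,0,-35.4,0,0,0],
    [0,0,-33.7,0,0,0],
    [0,0,-30.3,0,0,0],
    [0,0,-25.1,0,0,0],
    [0,0,-18.3,0,0,0],
  ],
)

```text
time: 22.68
tool_pos: [550.1, 20.7, 301.8]
tcp_rot: [180.0, 0.0, 145.6]
ft_force: [-0.2, -0.4, -3.3]
finger_gap: 59.4
grip_force: 55.2
```

Call:
apply_moves(
  rows=[
    [6.4,6.1,0,0,0,0.0403],
    [8.2,7.3,0,0,0,0.0498],
    [10,8,0,0,0,0.0582],
    [11.7,8.4,0,0,0,0.0656],
    [13.4,8.3,0,0,0,0.0719],
  ],
)

```text
time: 23.3
tool_pos: [537.0, 82.5, 299.8]
tcp_rot: [-179.9, -0.0, 129.1]
ft_force: [-0.8, -0.0, -5.0]
finger_gap: 59.3
grip_force: 55.3
```

Call:
apply_moves(
  rows=[
    [15,7.9,0,0,0,0.0772],
    [16.4,7,0,0,0,0.0814],
    [17.6,5.9,0,0,0,0.0846],
    [18.5,4.5,0,0,0,0.0867],
    [19.1,2.9,0,0,0,0.0877],
  ],
)

```text
time: 23.92
tool_pos: [518.4, 172.4, 299.8]
tcp_rot: [-179.9, -0.0, 105.2]
ft_force: [0.9, 0.7, -3.6]
finger_gap: 59.7
grip_force: 55.3
```

Call:
apply_moves(
  rows=[
    [19.2,1.2,0,0,0,0.0877],
    [19,-0.4,0,0,0,0.0867],
    [18.5,-2,0,0,0,0.0846],
    [17.5,-3.5,0,0,0,0.0814],
    [16.3,-4.6,0,0,0,0.0772],
  ],
)

```text
time: 24.55
tool_pos: [499.9, 262.1, 299.7]
tcp_rot: [-179.9, 0.0, 81.3]
ft_force: [-0.0, -1.1, -3.1]
finger_gap: 59.3
grip_force: 55.3
```

Call:
apply_moves(
  rows=[
    [14.8,-5.5,0,0,0,0.0719],
    [13.1,-5.9,0,0,0,0.0656],
    [11.3,-6,0,0,0,0.0582],
    [9.3,-5.7,0,0,0,0.0498],
    [7.3,-5,0,0,0,0.0403],
  ],
)

```text
time: 25.18
tool_pos: [487.3, 323.3, 299.7]
tcp_rot: [-179.9, 0.1, 65.0]
ft_force: [-0.0, 0.2, -3.9]
finger_gap: 59.3
grip_force: 55.3
```

Run:
```python
from h import *
p,d=snap('scene'); s=sense(); print(s['tool_pos'],s['tcp_rot'],s['ft_force'],s['finger_gap'])
print(box('scene',p,d,(488,323),325,348))
p,d=snap('scene','s5.png'); cv2.imwrite('pics/c5.png',cv2.resize(p[110:310,290:460,::-1],(510,600)))
```

```text
[486.93476905 324.21280078 299.62164259] [-1.79915909e+02  3.93558351e-02  6.48994349e+01] [-0.99363437  0.93223507 -3.4007438 ] 59.49711000974184
(array([487.7, 329.2]), array([102.5,  62.1]), 62.9, np.int64(795), array([326.3, 336.7, 339.4]))
```

View pics/c5.png

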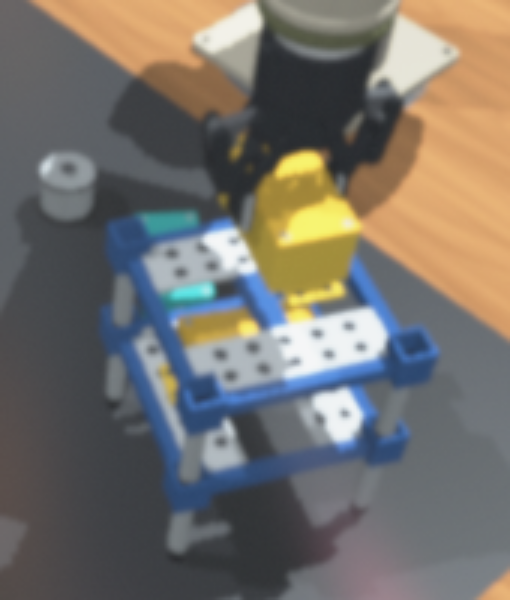

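Box is level above the deck, aligned with the bar. Lowering.

Call:
apply_moves(
  rows=[
    [0,0,9,0,0,0],
    [0,0,14,0,0,0],
    [0,0,18,0,0,0],
    [0,0,14,0,0,0],
    [0,0,8,0,0,0],
  ],
)

```text
time: 25.9
tool_pos: [487.3, 322.7, 235.2]
tcp_rot: [-179.9, 0.1, 65.0]
ft_force: [-0.7, 0.1, -4.4]
finger_gap: 59.4
grip_force: 55.2
```

Call:
apply_moves(
  rows=[
    [0,0,4,0,0,0],
    [0,0,0,0,0,0],
    [0,0,0,0,0,0],
    [0,0,0,0,0,0],
    [0,0,0,0,0,0],
  ],
)

```text
time: 26.52
tool_pos: [488.0, 323.2, 233.5]
tcp_rot: [180.0, -0.0, 65.0]
ft_force: [0.3, -0.0, -4.4]
finger_gap: 59.5
grip_force: 55.2
```

Run:
```python
from h import *
s=sense(); print(s['tool_pos'],s['tcp_rot'],s['ft_force'])
for c in('scene','top'):
    p,d=snap(c)
    print(tier(c,p,d,(487,323),220,236))
    try: print(box(c,p,d,(488,323),252,280))
    except Exception: print('hidden')
```

```text
[488.00640181 323.20769067 233.45278366] [ 1.79980168e+02 -2.69593362e-02  6.50453257e+01] [ 0.32195375 -0.03915176 -4.35790614]
(array([487. , 323.1]), array([193.7, 192.7]), 65.1, np.int64(313), array([220.3, 226.3, 231. ]))
(array([489.4, 329.4]), array([98.9, 61.6]), 64.3, np.int64(783), array([254.1, 270.3, 273.5]))
(array([493.3, 320.1]), array([192.5, 181.2]), 65.2, np.int64(179), array([220.9, 227.2, 231.3]))
(array([498.8, 297.4]), array([116.1,  57.6]), 30.0, np.int64(519), array([254.1, 269.8, 273.2]))
```

Call:
apply_moves(
  rows=[
    [0,0,1.2,0,0,0],
    [0,0,1.2,0,0,0],
    [0,0,1.2,0,0,0],
    [0,0,0.8,0,0,0],
    [0,0,0.6,0,0,0],
  ],
)

```text
time: 27.25
tool_pos: [487.9, 323.1, 228.0]
tcp_rot: [-180.0, 0.0, 65.0]
ft_force: [0.5, 0.0, -3.8]
finger_gap: 59.4
grip_force: 55.2
```

Call:
apply_moves(
  rows=[
    [0,0,0.4,0,0,0],
    [0,0,0.4,0,0,0],
    [0,0,0.4,0,0,0],
    [0,0,0.2,0,0,0],
    [0,0,0,0,0,0],
  ],
)

```text
time: 27.88
tool_pos: [487.9, 323.2, 227.1]
tcp_rot: [180.0, -0.0, 65.0]
ft_force: [-0.6, -1.2, 0.2]
finger_gap: 59.4
grip_force: 55.6
```

Call:
apply_moves(
  rows=[
    [0,0,0.2,0,0,0],
    [0,0,0,0,0,0],
    [0,0,0,0,0,0],
    [0,0,0,0,0,0],
    [0,0,0,0,0,0],
  ],
)

```text
time: 28.5
tool_pos: [488.0, 323.2, 227.1]
tcp_rot: [180.0, -0.0, 65.0]
ft_force: [-3.3, -1.5, 5.9]
finger_gap: 59.3
grip_force: 56.2
```

Call:
apply_moves(
  rows=[
    [0,0,0,0,0,0],
    [0,0,0,0,0,0],
    [0,0,0,0,0,0],
    [0,0,0,0,0,0],
    [0,0,0,0,0,0],
  ],
  fingers=85,
)

```text
time: 29.12
tool_pos: [487.9, 323.1, 226.5]
tcp_rot: [-180.0, -0.0, 65.0]
ft_force: [0.5, 0.6, 0.4]
finger_gap: 84.8
grip_force: 0.0
```

Call:
apply_moves(
  rows=[
    [0,0,-12,0,0,0],
    [0,0,-25,0,0,0],
    [0,0,-30,0,0,0],
    [0,0,-30,0,0,0],
    [0,0,-20,0,0,0],
  ],
)

```text
time: 29.75
tool_pos: [488.3, 323.3, 346.3]
tcp_rot: [179.9, -0.1, 65.0]
ft_force: [0.5, 0.2, 0.2]
finger_gap: 84.8
grip_force: 0.0
```

Run:
```python
from h import *
plan(520,20,345,120,15)
```

```text
[[-10.4, 6.2, 0.1, 0, 0, -0.0381], [-13.7, 7.5, 0.1, 0, 0, -0.0492], [-16.7, 8.1, 0.1, 0, 0, -0.0585], [-19.4, 8.1, 0.1, 0, 0, -0.0662], [-21.7, 7.4, 0.1, 0, 0, -0.0722]]
[[-23.5, 6.1, 0.1, 0, 0, -0.0765], [-24.7, 4.5, 0.1, 0, 0, -0.079], [-25.3, 2.5, 0.1, 0, 0, -0.0799], [-25.1, 0.5, 0.1, 0, 0, -0.079], [-24.3, -1.4, 0.1, 0, 0, -0.0765]]
[[-22.7, -3.1, 0.1, 0, 0, -0.0722], [-20.6, -4.3, 0.1, 0, 0, -0.0662], [-17.9, -5.0, 0.1, 0, 0, -0.0585], [-14.8, -5.1, 0.1, 0, 0, -0.0492], [-11.2, -4.5, 0.1, 0, 0, -0.0381]]
```

Call:
apply_moves(
  rows=[
    [-10.4,6.2,0,0,0,-0.0381],
    [-13.7,7.5,0,0,0,-0.0492],
    [-16.7,8.1,0,0,0,-0.0585],
    [-19.4,8.1,0,0,0,-0.0662],
    [-21.7,7.4,0,0,0,-0.0722],
  ],
)

```text
time: 30.38
tool_pos: [497.2, 232.8, 343.7]
tcp_rot: [-180.0, 0.0, 81.5]
ft_force: [-0.2, 0.7, 1.0]
finger_gap: 85.3
grip_force: 0.0
```

Call:
apply_moves(
  rows=[
    [-23.5,6.1,0,0,0,-0.0765],
    [-24.7,4.5,0,0,0,-0.079],
    [-25.3,2.5,0,0,0,-0.0799],
    [-25.1,0.5,0,0,0,-0.079],
    [-24.3,-1.4,0,0,0,-0.0765],
  ],
)

```text
time: 31.0
tool_pos: [510.1, 108.9, 343.8]
tcp_rot: [-180.0, -0.0, 103.9]
ft_force: [-0.4, -0.5, -0.9]
finger_gap: 84.8
grip_force: 0.0
```

Call:
apply_moves(
  rows=[
    [-22.7,-3.1,0,0,0,-0.0722],
    [-20.6,-4.3,0,0,0,-0.0662],
    [-17.9,-5,0,0,0,-0.0585],
    [-14.8,-5.1,0,0,0,-0.0492],
    [-11.2,-4.5,0,0,0,-0.0381],
  ],
)

```text
time: 31.62
tool_pos: [519.6, 19.3, 343.7]
tcp_rot: [-180.0, -0.0, 120.1]
ft_force: [0.2, 0.0, -0.7]
finger_gap: 84.9
grip_force: 0.0
```

Run:
```python
from h import *
for c in('scene','top'):
    p,d=snap(c,c+'6.png')
    for lo,hi in((118,133),(220,236)): print(c,tier(c,p,d,(487,323),lo,hi))
    print(box(c,p,d,(488,323),254,280))
a,b=[cv2.imread('pics/%s6.png'%c) for c in('top','scene')]
cv2.imwrite('pics/c6.png',np.hstack([cv2.resize(a[150:350,80:280],(400,400)),cv2.resize(b[130:330,270:470],(400,400))]))
```

```text
scene (array([488.2, 322.9]), array([193.9, 191.7]), 65.5, np.int64(185), array([118.3, 124.4, 129.6]))
scene (array([486.8, 323.4]), array([194.3, 193.8]), 64.8, np.int64(387), array([220.2, 226.1, 230.9]))
(array([486.9, 322.8]), array([113.1,  62.9]), 64.6, np.int64(1004), array([255.6, 264.2, 267.6]))
top (array([488.1, 320.3]), array([188.1, 191.7]), 65.2, np.int64(78), array([119.2, 125.6, 129.9]))
top (array([488.1, 322.1]), array([192. , 192.5]), 65.2, np.int64(326), array([220.4, 227. , 231.1]))
(array([488.1, 321.9]), array([110.4,  60.8]), 65.6, np.int64(1370), array([258.7, 263.8, 267.5]))
```

View pics/c6.png

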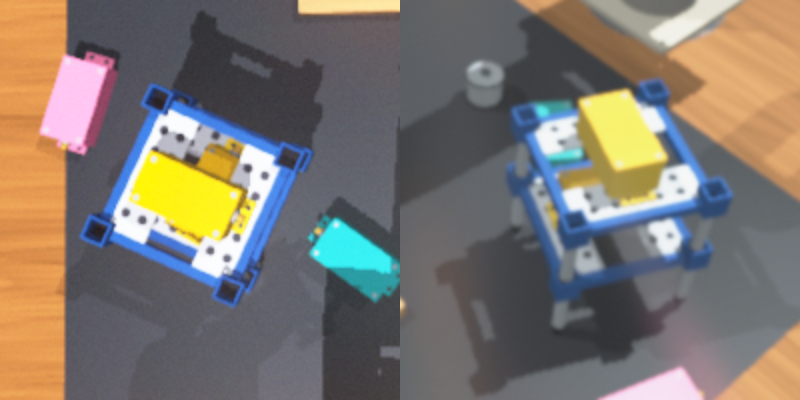

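The crops show the box flat and centred on the upper deck, along its bar, with the upper tier seated. Centre offsets are within about 1 mm, and the rims are 102 mm apart.

```bash
python3 -c "
from bench import job
print(job.hand_in())"
```

```text
the job is handed in; nothing more can be done
None
```

The job is done and handed in: the empty tier is stacked fully home on the loaded one, and the finished yellow box lies flat and centred along its middle bar (both within about 1 mm by the cameras).

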